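Set the light base to dark field

ROBOT

A 6-joint arm with a two-finger parallel gripper is mounted at the origin on a cart in front of the work surface, level with it; the furniture and walls round the work are solid. World frame = base frame: x ahead of the robot, y to its left, z up, the work surface at z = 0. Lengths are in m, angles in rad, forces in N, time in s.
With the tool pointing down it reaches from about 0.325 to 0.85 m from the base axis. Payload 15.5 kg.
Tool frame: the origin (TCP) lies at the centre of the arm's flange, where the gripper is bolted on; the fingertips stand 191 mm ahead of it and the grasp point (between the pads) lies 172 mm ahead of it; z points along the fingers, y is the line along which they close (so a half turn about z gives the same grasp; the last joint's range is limited). The gripper opens to 91 mm and grips with 3 to 60 N. Pads are 32 mm wide; open, the fingers measure 118 mm over their backs; the gripper's body (76 mm by 178 mm) begins 60 mm behind the grasp point.
Start: joints at [1.228, 0.494, 1.345, -0, 1.302, -0.096], TCP at [0.153, 0.606, 0.405] pointing down, gripper open.
Joint ranges: [-2.91, 2.91], [-0.82, 2.16], [0.22, 2.67], [-1.22, 4.37], [0.12, 2.79], [-3.08, 3.08]. Speed limits (rad/s): [1.89, 1.89, 2.57, 3.01, 3.01, 3.01].

INTERFACE

Orientations are given as a unit quaternion [x, y, z, w].
In Python, from bench import bot, imaging, get_obs, finish_job gives the robot as it stands (bot), with the cameras (imaging), the readings as plain functions and the job as plain functions.
- The arm moves only by the shell command python3 shift.py FILE [OPENING] [FORCE], which reads ROWS from the file FILE. ROWS is a JSON list of rows, 1 to 12 of them, each of 6 numbers: dx, dy, dz in m, then a rotation vector rx, ry, rz in rad; each row shifts and turns the commanded pose from where the row before left it, along the tool's axes as they then stand; what a row does not reach is not made up. A row lasts 1/12 s, in which the tool goes at most 0.0417 m and 0.125 rad, less where a joint would pass 70% of its speed; a pose out of reach is approached as far as the arm can. OPENING is the finger opening in m, set as the command begins (- or left out keeps the last). The fingers move at their own pace and stop on an object; FORCE is the grip in N (left out, the last holds). Time passes only in rows, so rows that do not move let the fingers close. It prints the time, the measured TCP pose, the force, the opening and the grip force at its end. Input that does not fit is refused with a message, and nothing moves.
- get_obs(): the state, without advancing time (a new reading comes with each control period).
- imaging.camera(name): name is "scene" or "top" or "wrist"; returns the picture (480x640x3 uint8, red, green, blue); there is no depth.
- imaging.get_calibration(name): a dict with "fx", "fy", "cx", "cy" (pixels), "world_from_camera" (4x4, takes a point from camera to world coordinates). Camera axes: x right, y down, z forward; pixel columns grow to the right and rows downward; lengths in m; the calibration is good to about 2 mm. A picture is of the moment at which its call begins: read the wrist's pose just before it. get_calibration takes no time and is no camera call; for the wrist camera it gives the pose at the moment of the call.
- finish_job(): hands the job in; it is judged then, once.
The state is a dict: "time": time; "joint_pos": joint angles; "joint_vel": joint speeds; "joint_torque": joint torques, N m; "eef_pos": TCP position; "tcp_rot": TCP orientation; "contact_force": force on the tool from outside, world axes, zero at the start; "ft_torque": the same for the moment, N m; "width": finger opening in m; "grasp_force": force on a finger pad.
Only numpy, scipy, OpenCV 4.12 (cv2) and the standard library are available. Lean on these libraries where they do the work, as an engineer would, in place of code of your own. Each camera call takes 0.05 s, during which the arm holds its last target. There are 200 camera calls.

TASK

Set up the light base for dark-field viewing of the petri dish lying on it; it is all done by pushing and pressing with the fingertips, and nothing is picked up. Push the dish back over the white window until it is fully home in the horseshoe stop, push the mirror lever away from you, past its first click, all the way to its second stop, and press the raised near half of the lamp's rocker switch so that it snaps over to on. Do not lift or tip the dish, and leave the other things where they are.

Things in the scene. Friction and masses are not known exactly. Their poses are not given: they have to be found in the camera images.
- light_base: white light base with a grey top plate, 240 mm deep (x) by 360 mm wide (y), 60 mm high, fixed to the bench; origin at the centre of its underside; x points from its front to its back, y to its left. On top: left, a white round window with a steel horseshoe stop behind it; right, a lever; near the front, just right of the middle, a rocker switch
- dish: the closed petri dish that lies on the light base's top, in front of the white window; 88 mm across, 14 mm high, about 40 g, loose (it slides on the plate); origin at the centre of its underside
- dish_seat (a point): centre of the white window (94 mm across, flush), at light-base (0.030, 0.072, 0.060). The smooth steel horseshoe, 8 mm high and 8 mm thick, inner radius 45.5 mm about this point, reaches 58 degrees to either side of light-base +x and is open to the front. A dish fully home in it has its centre about 1.5 mm behind this point
- mirror_lever (a joint): angle of the lever, 0 to 0.90 rad, growing as the knob moves away from the base's front (anticlockwise from above). Clicks: 0.02 (front, the start), 0.45 (first click), 0.88 (second stop, at the solid end 0.90); let go, it springs to the nearest. Each click takes about 5 N at the knob to pass
- lever_knob (a point): centre of the lever's upright round black knob, 26 mm above the top plate; moves with the lever. 18 mm across from 18 to 36 mm above the plate (top at 40 mm, narrower foot). It stands at the end of a flat steel arm 11 mm wide, whose upper face is 9 mm above the plate
- lever_pivot (a point): fixed point on the lever's vertical pivot axis, at light-base (0, -0.066, 0.086), 72 mm from the knob's centre. At joint value q the knob lies from here in light-base direction (x, y) = (sin(q - 0.45), -cos(q - 0.45)). The hub is 33 mm across, 15 mm high. Two stop pins, 6 mm thick and 11 mm high, stand 43 mm from the axis
- lamp_switch (a joint): tilt of the lamp's rocker switch in rad: 0 = off (near half raised), 0.40 = on (near half down, far half raised). It snaps over at about 0.20 and stays; pressing the middle of the near half takes about 3 N
- switch_pad (a point): middle of the upper face of the rocker's near half, 14 mm in front of its tilting axis; moves with the rocker. Rocker: black, 38 mm long (light-base x), 24 mm wide, axis 5 mm above the top plate at light-base (-0.074, -0.050). Off, its near end stands 13 mm above the plate; on, 5 mm. The frame round it is 3 mm high
- forceps: fine steel spring forceps, 107x16x7 mm, lying on the back right part of the light base's top; origin at the centre of its underside
- spare_dish_low: another petri dish, 88 mm across and 14 mm high, lower one of a stack of two on the bench left of the light base; origin at the centre of its underside
- spare_dish_high: the upper dish of that stack of two, same size; origin at the centre of its underside
- pen: black felt pen, 138x15x16 mm, lying on the bench left of the light base, near the front edge; origin under its middle
- cooling_block: blue cooling block full of micro tubes, 52x100x34 mm, on the bench left of the light base; origin at the centre of its underside
- tape: roll of white label tape, 68 mm across, 19 mm high, on the bench right of the light base near the front edge; origin at the centre of its underside
- amber: small amber bottle with a black cap, 39 mm across, 89 mm high, right of the light base beside the sink; origin at the centre of its underside

How it is judged:
At the end, for the whole second after the job is handed in: The dish lies flat and still on the top plate with its centre within 6 mm of the window's centre (home in the horseshoe), the mirror lever is at its second stop (joint above 0.80 rad) and the lamp's rocker is on (joint above 0.30 rad) (horizontal distance between dish and dish_seat below 0.006 m and z of dish in the frame of light_base below 0.063 m and angle between dish's own z axis and vertical below 0.05 rad and linear speed of dish below 0.01 m/s and value of joint mirror_lever above 0.8 rad and value of joint lamp_switch above 0.3 rad); the robot touches nothing.
It fails at once if the dish is lifted off the top plate (8 mm or more) or tipped (more than 0.2 rad) (z of dish in the frame of light_base above 0.068 m or angle between dish's own z axis and vertical above 0.2 rad).
It fails at once if one of the other things is moved by more than 20 mm (distance of any of forceps, spare_dish_low, spare_dish_high, pen, cooling_block, tape, amber from where it was at the start of the episode above 0.02 m).
It also fails if it takes over 64 s, if anything falls off the work surface, if the arm or the gripper's body presses on something with over 40 N, if the wrist force passes 120 N, or if a joint passes its speed limit or range.

## Working session

There is one attempt and no reset: what is moved stays moved. The work goes in short steps, Python scripts to look and compute and a shell command to move; the robot and the scene stay as the last step left them, time stands still between calls to the robot, and variables do not carry over. Pictures are saved under pics/ and viewed, at most 10 in all, crops included, and the job is handed in when it is done.

```bash
ls; mkdir -p pics; python3 - <<'E'
from bench import bot, imaging, get_obs, finish_job
import cv2
for n in("scene","top"):
    cv2.imwrite(f"pics/{n}0.png",imaging.camera(n)[:,:,::-1]); c=imaging.get_calibration(n);print(n,c)
o=get_obs();print(o)
E
```

```text
bench.py
pics
shift.py
scene {'fx': 600.8443455167867, 'fy': 600.8443455167867, 'cx': 337.5210640216324, 'cy': 235.99775425698908, 'world_from_camera': array([[ 0.61944257, -0.40693438,  0.67133845, -0.54773723],
       [-0.78503368, -0.32502322,  0.52733484, -0.90008208],
       [ 0.00360991, -0.85367694, -0.52079041,  0.93232804],
       [ 0.        ,  0.        ,  0.        ,  1.        ]])}
top {'fx': 620.1382330022504, 'fy': 620.1382330022504, 'cx': 326.3651454724985, 'cy': 236.2670947251302, 'world_from_camera': array([[ 2.91781810e-02, -9.98038813e-01,  5.53819527e-02,
         4.48366321e-01],
       [-9.99572554e-01, -2.92346682e-02, -2.09899581e-04,
        -4.97107430e-02],
       [ 1.82856094e-03, -5.53521554e-02, -9.98465220e-01,
         1.45434001e+00],
       [ 0.00000000e+00,  0.00000000e+00,  0.00000000e+00,
         1.00000000e+00]])}
{'time': 0.1, 'joint_pos': array([ 1.22751341e+00,  4.94156098e-01,  1.34604923e+00, -1.43900534e-05,
        1.30251132e+00, -9.55193609e-02]), 'joint_vel': array([-0.00080571, -0.00049625, -0.00163801,  0.0013391 ,  0.0013086 ,
       -0.00046898]), 'joint_torque': array([ 2.27862038e-03, -8.80243349e+01, -3.82544160e+01,  7.08784559e-02,
        4.81859897e-02, -3.81026496e-05]), 'eef_pos': array([0.15324159, 0.60579436, 0.40418273]), 'tcp_rot': array([ 1.23563241e-01,  9.92336541e-01, -5.50035376e-04, -1.15545838e-04]), 'contact_force': array([ 0.06114221, -0.02774481, -0.30748778]), 'ft_torque': array([ 0.02204101,  0.01855937, -0.01586937]), 'grasp_force': 0.0, 'width': 0.09140548036523535}
```

View pics/top0.png

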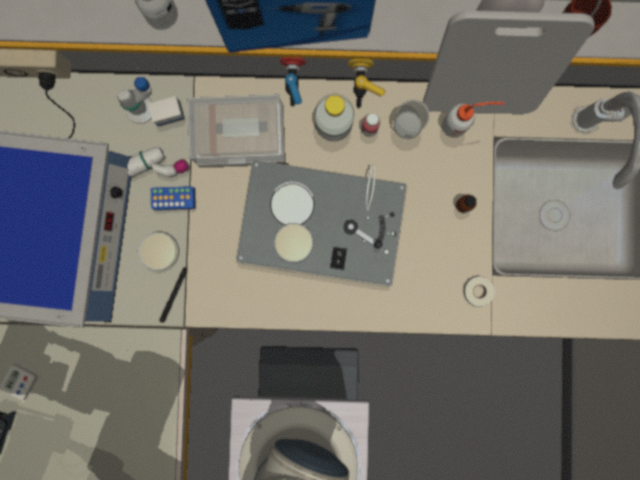

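View pics/scene0.png

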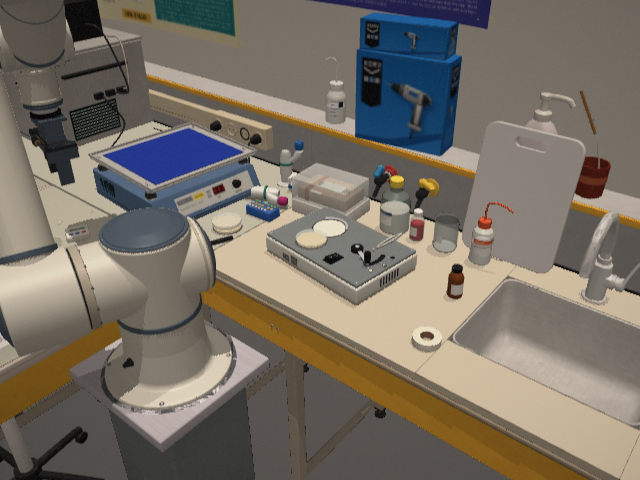

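Top view: the light base spans about (238..405, 163..285), the dish is at (293,243), the window at (292,204), the lever knob at about (379,243), the rocker at (338,258), and the forceps at (370,187). Next I'll measure them.

```bash
cat > h.py <<'E'
import numpy as np, cv2
from bench import bot, imaging, get_obs, finish_job
from scipy.spatial.transform import Rotation as R
def ray(c,uv,z):
    M=c["world_from_camera"];d=M[:3,:3]@np.array([(uv[0]-c["cx"])/c["fx"],(uv[1]-c["cy"])/c["fy"],1]);p=M[:3,3]
    return (p+d*(z-p[2])/d[2])[:2]
def pix(c,P):
    M=c["world_from_camera"];q=M[:3,:3].T@(np.asarray(P)-M[:3,3]);return np.array([c["fx"]*q[0]/q[2]+c["cx"],c["fy"]*q[1]/q[2]+c["cy"]])
E
python3 - <<'E'
from h import *
im=cv2.imread("pics/top0.png");c=imaging.get_calibration("top")
hsv=cv2.cvtColor(im,cv2.COLOR_BGR2HSV).astype(int)
print(hsv[220,340],hsv[205,292],hsv[243,293],hsv[220,450])
roi=np.zeros(im.shape[:2],np.uint8);roi[150:300,225:420]=1
b,g,r=[im[:,:,i].astype(int) for i in range(3)]
m=((r-b<12)&(g>60)&(g<150)&(roi>0)).astype(np.uint8)*255
k=max(cv2.findContours(m,0,2)[0],key=cv2.contourArea)
k=cv2.convexHull(k);box=cv2.boxPoints(cv2.minAreaRect(k));print(cv2.contourArea(k))
W=np.array([ray(c,p,.06) for p in box]);print(box,W,[np.linalg.norm(W[i]-W[i-1]) for i in range(4)],W.mean(0))
m=((g>150)&(roi>0)).astype(np.uint8)*255; m[:,:260]=0;m[:,325:]=0;m[:175]=0;m[268:]=0
for k in cv2.findContours(m,0,2)[0]:
    if cv2.contourArea(k)>100:print(cv2.contourArea(k),cv2.minEnclosingCircle(k))
cv2.imwrite("pics/c1.png",cv2.resize(im[155:295,230:415],None,fx=4,fy=4,interpolation=2))
E
```

```text
[ 48  11 113] [ 53  12 198] [ 30  40 192] [ 21  51 179]
18765.5
[[209.22131 257.43445]
 [227.28162 141.33269]
 [408.62683 169.54193]
 [390.56653 285.64368]] [[ 0.47038686  0.21169984]
 [ 0.73490643  0.18116766]
 [ 0.68252808 -0.2319073 ]
 [ 0.41907586 -0.19714435]] [np.float64(0.41205143430394836), np.float64(0.2662758245856272), np.float64(0.4163825305660758), np.float64(0.2657358369280205)] [ 0.57672431 -0.00904604]
2337.5 ((292.5, 221.5), 39.044944763183594)
```

View pics/c1.png

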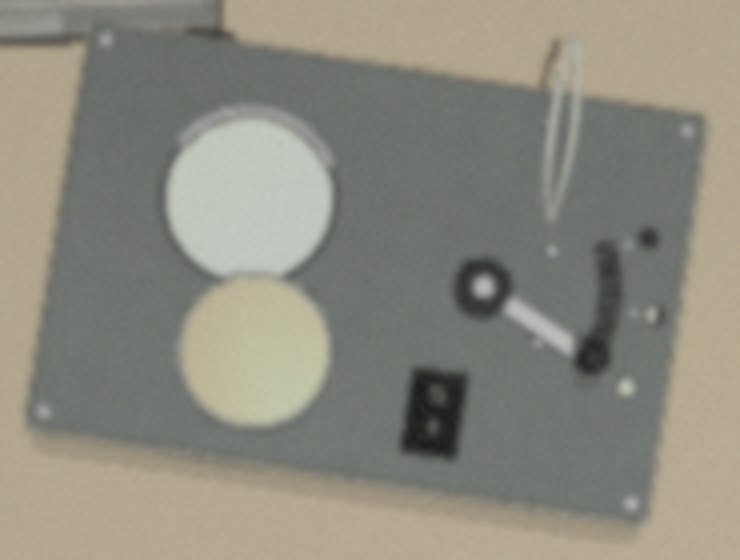

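```bash
cat >> h.py <<'E'
def plan(target,yaw,tips=True):
    "tool-frame shift and z-turn to bring TCP to target with tool y along base y (yaw = base yaw)"
    o=get_obs();r=R.from_quat(o["tcp_rot"]);d=np.array(target)-o["eef_pos"]
    Rt=R.from_matrix(np.array([[-np.cos(yaw),-np.sin(yaw),0],[-np.sin(yaw),np.cos(yaw),0],[0,0,-1]]))
    print("tool shift",r.inv().apply(d).round(4),"turn",(r.inv()*Rt).as_rotvec().round(4),"F",o["contact_force"].round(2),"t",o["time"])
E
python3 - <<'E'
from h import *
im=cv2.imread("pics/top0.png");c=imaging.get_calibration("top")
f=lambda x,y:ray(c,(230+x/4-.4,155+y/4-.4),.06)
TL,TR,BR,BL=f(93,27),f(705,115),f(643,520),f(30,430)
print(TL,TR,BR,BL,[np.linalg.norm(a-b) for a,b in((TL,TR),(TR,BR),(BR,BL),(BL,TL))])
C=(TL+TR+BR+BL)/4;y=(TL+BL-TR-BR);yaw=np.arctan2(-y[0],y[1]);x=TL+TR-BL-BR;print(C,yaw,np.arctan2(x[1],x[0]))
q=R.from_euler("z",yaw).as_matrix()[:2,:2]
for n,(a,b,z) in dict(win=(250,199,0),dish=(255,350,.014),hub=(483,288,.015),knob=(592,355,.04),sw=(435,413,.009)).items():
    p=ray(c,(230+a/4-.4,155+b/4-.4),.06+z);print(n,p,q.T@(p-C))
w=imaging.get_calibration("wrist");print(w)
plan([.47,-.01,.40],yaw)
E
```

```text
[0.69082126 0.12151502] [ 0.65086418 -0.2263117 ] [ 0.42139498 -0.19660414] [0.46174782 0.14871433] [np.float64(0.3501142553990337), np.float64(0.23138420915451155), np.float64(0.34766822676161435), np.float64(0.2306825583950473)]
[ 0.55620706 -0.03817162] -0.11534873832205163 -0.12347245960900761
win [0.59559288 0.02944355] [0.03134205 0.07169888]
dish [0.50976656 0.02314239] [-0.05318871  0.05556158]
hub [ 0.54801928 -0.10282819] [-0.00069185 -0.06516926]
knob [ 0.51126519 -0.16241162] [-0.03034405 -0.12858689]
sw [ 0.47773993 -0.0781627 ] [-0.07334299 -0.04875635]
{'fx': 408.34159549135614, 'fy': 408.34159549135614, 'cx': 325.5046930733689, 'cy': 243.2123093040141, 'world_from_camera': array([[ 2.45371631e-01,  9.35204746e-01,  2.55313231e-01,
         8.19419519e-02],
       [ 9.69428862e-01, -2.36527797e-01, -6.52861653e-02,
         6.24052151e-01],
       [-6.67255379e-04,  2.63527388e-01, -9.64651684e-01,
         3.85084075e-01],
       [ 0.00000000e+00,  0.00000000e+00,  0.00000000e+00,
         1.00000000e+00]])}
tool shift [-0.4581 -0.5193  0.0047] turn [-0.0011 -0.0002 -0.1324] F [ 0.06 -0.03 -0.31] t 0.1
```

```bash
echo '[[-0.0246,-0.0266,0,0,0,0],[-0.0246,-0.0266,0,0,0,0],[-0.0246,-0.0266,0,0,0,0],[-0.0246,-0.0266,0,0,0,0],[-0.0246,-0.0266,0,0,0,0],[-0.0246,-0.0266,0,0,0,0],[-0.0246,-0.0266,0,0,0,0],[-0.0246,-0.0266,0,0,0,0],[-0.0246,-0.0266,0,0,0,0],[-0.0246,-0.0266,0,0,0,0],[-0.0246,-0.0266,0,0,0,0],[-0.0246,-0.0266,0,0,0,0]]' > m.json && python3 shift.py m.json 0.05
echo '[[-0.0246,-0.0266,0,0,0,0],[-0.0246,-0.0266,0,0,0,0],[-0.0246,-0.0266,0,0,0,0],[-0.0246,-0.0266,0,0,0,0],[-0.0246,-0.0266,0,0,0,0],[-0.0246,-0.0266,0,0,0,0],[-0.0246,-0.0266,0,0,0,0],[-0.0246,-0.0266,0,0,0,0],[0,0,0,0,0,-0.066],[0,0,0,0,0,-0.066],[0,0,0,0,0,0],[0,0,0,0,0,0]]' > m.json && python3 shift.py m.json
python3 - <<'E'
from h import *
o=get_obs();c=imaging.get_calibration("wrist");im=imaging.camera("wrist")[:,:,::-1]
cv2.imwrite("pics/w1.png",im);np.save("w1.npy",c,allow_pickle=True);print(c["world_from_camera"].round(4))
plan([.50,-.03,.40],-.119)
E
```

```text
time: 1.1
eef_pos: [0.3615, 0.2224, 0.4047]
tcp_rot: [0.123, 0.992, -0.0, -0.0]
contact_force: [0.6, 1.1, -0.4]
width: 0.0499
grasp_force: 0.0
time: 2.1
eef_pos: [0.4996, -0.0305, 0.4045]
tcp_rot: [0.059, 0.998, 0.0, -0.0]
contact_force: [0.5, 0.8, 0.9]
width: 0.05
grasp_force: 0.0
[[ 1.177e-01  9.580e-01  2.613e-01  4.266e-01]
 [ 9.930e-01 -1.137e-01 -3.060e-02 -2.170e-02]
 [ 4.000e-04  2.631e-01 -9.648e-01  3.854e-01]
 [ 0.000e+00  0.000e+00  0.000e+00  1.000e+00]]
tool shift [-0.0003  0.0003  0.0046] turn [ 0.0001 -0.0003  0.0011] F [ 0.15 -0.21  0.38] t 2.15
```

View pics/w1.png

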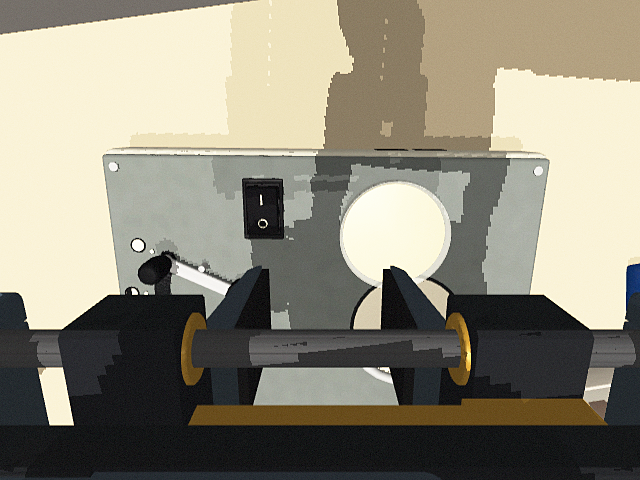

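Wrist view (image up = base front): dish at about (396,232), rocker at (263,208), knob at (155,268), and front corners at (105,155) and (549,159). I'll triangulate these with the top view.

```bash
python3 - <<'E'
from h import *
c=np.load("w1.npy",allow_pickle=True).item();t=imaging.get_calibration("top");im=cv2.imread("pics/w1.png")
C=np.array([.5562,-.0382]);q=R.from_euler("z",-.119).as_matrix()[:2,:2]
m=cv2.inRange(im,(190,215,225),(255,255,255));m[:170]=0;m[300:]=0;m[:,:320]=0;m[:,470:]=0
k=max(cv2.findContours(m,0,2)[0],key=cv2.contourArea);k=cv2.convexHull(k);k=k[k[:,0,1]<262]
P=np.array([ray(c,p[0],.074) for p in k]);A=np.c_[2*P,np.ones(len(P))];s=np.linalg.lstsq(A,(P**2).sum(1),rcond=None)[0]
print("dish",s[:2],"r",np.sqrt(s[2]+s[:2]@s[:2]),"base",q.T@(s[:2]-C))
def tri(a,b):
    rows=[];r=[]
    for cc,uv in((c,a),(t,b)):
        M=cc["world_from_camera"];d=M[:3,:3]@np.array([(uv[0]-cc["cx"])/cc["fx"],(uv[1]-cc["cy"])/cc["fy"],1]);d/=np.linalg.norm(d);Q=np.eye(3)-np.outer(d,d);rows.append(Q);r.append(Q@M[:3,3])
    x=np.linalg.lstsq(np.vstack(rows),np.hstack(r),rcond=None)[0];return x
f=lambda x,y:(230+x/4-.4,155+y/4-.4)
for n,a,b in(("dish",(396,231),f(255,350)),("sw",(263,208),f(435,413)),("screwR",(114,167),f(631,503)),("screwL",(538,171),f(43,411)),("knob",(155,268),f(592,355))):
    x=tri(a,b);print(n,x.round(4),"base",(q.T@(x[:2]-C)).round(4),"w@.06",(q.T@(ray(c,a,.06)-C)).round(4),"t@.06",(q.T@(ray(t,b,.06)-C)).round(4))
E
```

```text
dish [0.51235505 0.02337268] r 0.043511075051617054 base [-0.05084474  0.05593199]
dish [0.5096 0.0244 0.0679] base [-0.0537  0.0567] w@.06 [-0.0523  0.059 ] t@.06 [-0.0529  0.0562]
sw [ 0.4782 -0.0779  0.0661] base [-0.0728 -0.0487] w@.06 [-0.0713 -0.0492] t@.06 [-0.0729 -0.0492]
screwR [ 0.4321 -0.1895  0.0608] base [-0.1053 -0.1649] w@.06 [-0.1038 -0.165 ] t@.06 [-0.1066 -0.1653]
screwL [0.4741 0.141  0.0617] base [-0.1028  0.1682] w@.06 [-0.1011  0.1687] t@.06 [-0.1044  0.1688]
knob [ 0.5117 -0.1636  0.0874] base [-0.0293 -0.1298] w@.06 [-0.0202 -0.1419] t@.06 [-0.0276 -0.1318]
```

```bash
cat >> h.py <<'E'
C=np.array([.5576,-.0372]);YAW=-.124;Q=R.from_euler("z",YAW).as_matrix()[:2,:2]
def go(bx,by,tipz): plan([*(C+Q@np.array([bx,by])),tipz+.191],YAW)
def where():
    o=get_obs();print("base",(Q.T@(o["eef_pos"][:2]-C)).round(4),"tip",round(o["eef_pos"][2]-.191,4),"F base",(Q.T@o["contact_force"][:2]).round(2),o["contact_force"][2].round(2),o["time"])
E
python3 -c "
from h import *
where();go(-.117,.056,.066)"
```

```text
base [-0.0584 -0.0003] tip 0.2136 F base [ 0.17 -0.19] 0.38 2.15
tool shift [0.0582 0.0567 0.1477] turn [ 0.0001 -0.0003  0.0061] F [ 0.15 -0.21  0.38] t 2.15
```

```bash
echo '[[0.02,0.019,0,0,0,0.006],[0.02,0.019,0,0,0,0],[0.0182,0.0187,0,0,0,0],[0,0,0.03,0,0,0],[0,0,0.03,0,0,0],[0,0,0.03,0,0,0],[0,0,0.03,0,0,0],[0,0,0.015,0,0,0],[0,0,0.008,0,0,0],[0,0,0,0,0,0],[0,0,0,0,0,0]]' > m.json && python3 shift.py m.json 
python3 - <<'E'
from h import *
where();im=imaging.camera("wrist")[:,:,::-1];cv2.imwrite("pics/w2.png",im)
E
```

```text
time: 3.07
eef_pos: [0.4489, 0.033, 0.2622]
tcp_rot: [0.061, 0.998, -0.0, 0.0]
contact_force: [0.1, -0.1, 0.5]
width: 0.0499
grasp_force: 0.0
base [-0.1165  0.0562] tip 0.0712 F base [ 0.06 -0.07] 0.55 3.0667
```

View pics/w2.png

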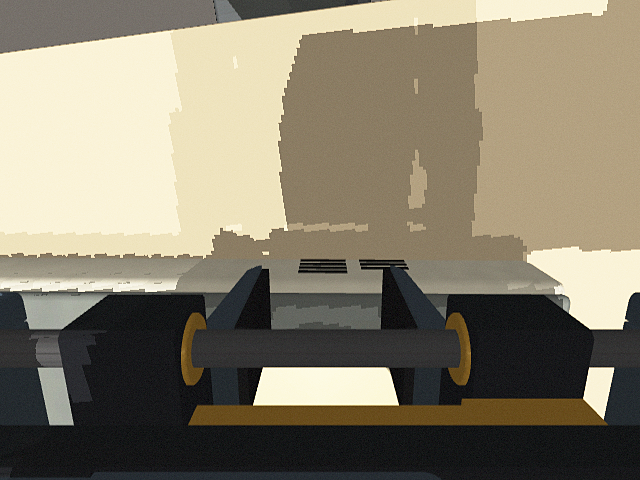

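The wrist view shows the fingers straddling y around the dish just in front of it (dish in shadow between the fingers, about (325,385)). I'll lower 4 mm and push.

```bash
echo '[[0,0,0.004,0,0,0],[0,0,0,0,0,0],[-0.006,0,0,0,0,0],[-0.006,0.001,0,0,0,0],[-0.006,0.001,0,0,0,0],[-0.006,0.001,0,0,0,0],[-0.006,0.0013,0,0,0,0],[-0.006,0.0013,0,0,0,0],[-0.006,0.0013,0,0,0,0],[-0.006,0.0013,0,0,0,0],[-0.006,0.0013,0,0,0,0],[-0.006,0.0013,0,0,0,0]]' > m.json && python3 shift.py m.json 
echo '[[-0.006,0.0013,0,0,0,0],[-0.006,0.0013,0,0,0,0],[-0.006,0.0013,0,0,0,0],[-0.004,0.0013,0,0,0,0],[0,0,0,0,0,0]]' > m.json && python3 shift.py m.json
python3 -c "
from h import *
where();go(-.0207,.072,.067);cv2.imwrite('pics/t2.png',cv2.resize(imaging.camera('top')[155:295,230:415,::-1],None,fx=4,fy=4,interpolation=2))"
```

```text
time: 4.12
eef_pos: [0.5102, 0.0362, 0.2577]
tcp_rot: [0.061, 0.998, -0.0, -0.0]
contact_force: [-0.6, 0.3, -0.0]
width: 0.0505
grasp_force: 0.3
time: 4.53
eef_pos: [0.533, 0.0387, 0.2577]
tcp_rot: [0.061, 0.998, 0.0, 0.0]
contact_force: [-1.0, -0.1, -0.0]
width: 0.0497
grasp_force: 0.0
base [-0.0338  0.0723] tip 0.0667 F base [-0.96 -0.2 ] -0.02 4.5333
tool shift [-0.0131 -0.0003 -0.0002] turn [0.0001 0.0009 0.0023] F [-0.98 -0.08 -0.02] t 4.5333
```

View pics/t2.png

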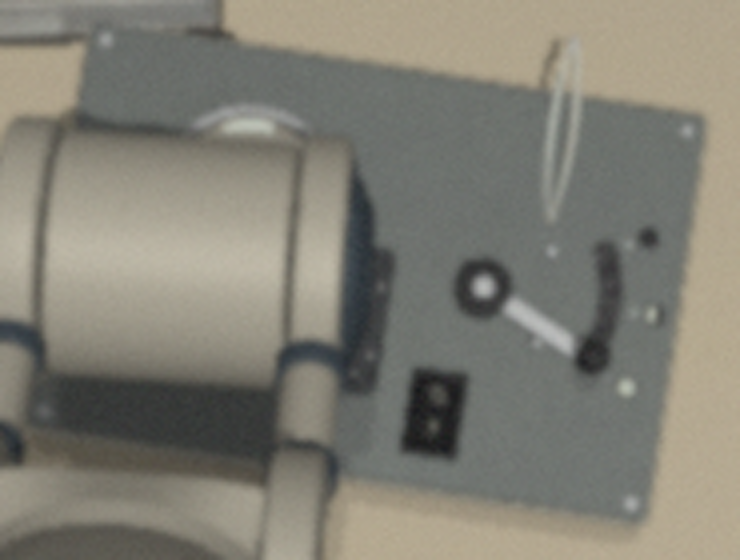

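The window's rear crescent is still visible at crop (250,128), so the dish has roughly 13 mm to go. I'll continue slowly and watch the force.

```bash
echo '[[-0.004,0,0,0,0,0],[-0.004,0,0,0,0,0],[-0.002,0,0,0,0,0],[0,0,0,0,0,0]]' > m.json && python3 shift.py m.json | grep force
echo '[[-0.0015,0,0,0,0,0],[0,0,0,0,0,0]]' > m.json && python3 shift.py m.json| grep force
echo '[[-0.0015,0,0,0,0,0],[0,0,0,0,0,0]]' > m.json && python3 shift.py m.json| grep force
python3 -c "
from h import *
where()"
```

```text
contact_force: [0.3, -0.2, -0.4]
grasp_force: 0.0
contact_force: [-0.4, -0.5, 0.2]
grasp_force: 0.0
contact_force: [-0.3, 0.4, 0.2]
grasp_force: 0.1
base [-0.0216  0.0722] tip 0.0667 F base [-0.33  0.32] 0.17 5.25
```

```bash
for i in 1; do echo '[[-0.0015,0,0,0,0,0],[0,0,0,0,0,0]]' > m.json && python3 shift.py m.json| grep contact; echo '[[-0.0015,0,0,0,0,0],[0,0,0,0,0,0]]' > m.json && python3 shift.py m.json| grep contact; python3 -c "
from h import *
where();im=imaging.camera('wrist')[:,:,::-1];cv2.imwrite('pics/w3.png',im)"; done
```

```text
contact_force: [-0.0, -0.3, 0.1]
contact_force: [-0.2, 0.8, -0.2]
base [-0.0184  0.0722] tip 0.0667 F base [-0.29  0.73] -0.18 5.5833
```

View pics/w3.png

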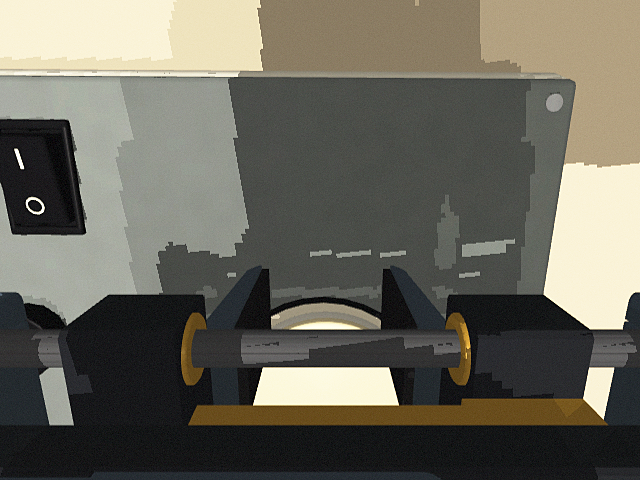

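The wrist view shows the dish between the fingers, with a dark arc at (325,299) and the pale dish rim starting at about (325,304). I'll convert these to base x.

```bash
python3 - <<'E'
from h import *
c=imaging.get_calibration("wrist");im=cv2.imread("pics/w3.png")
print([tuple(im[v,325]) and int(im[v,325].mean()) for v in range(292,332,2)])
for v in (298,304,310,316,322): print(v,[(Q.T@(ray(c,(325,v),z)-C)).round(4) for z in (.06,.067,.074)])
for P in ((.03-.047,.072,.06),(.0315-.044,.072,.074),(.0315-.044,.072,.06)):
    print(P,pix(c,[*(C+Q@np.array(P[:2])),P[2]]).round(1))
E
```

```text
[96, 98, 58, 10, 16, 48, 149, 146, 145, 145, 121, 121, 133, 121, 118, 219, 245, 249, 248, 24]
298 [array([-0.0165,  0.0721]), array([-0.0195,  0.0721]), array([-0.0225,  0.0721])]
304 [array([-0.0135,  0.0722]), array([-0.0166,  0.0722]), array([-0.0197,  0.0722])]
310 [array([-0.0104,  0.0722]), array([-0.0136,  0.0722]), array([-0.0168,  0.0722])]
316 [array([-0.0073,  0.0722]), array([-0.0106,  0.0722]), array([-0.014 ,  0.0722])]
322 [array([-0.0042,  0.0722]), array([-0.0076,  0.0722]), array([-0.0111,  0.0722])]
(-0.017, 0.072, 0.06) [324.7 297.1]
(-0.012499999999999997, 0.072, 0.074) [324.6 319. ]
(-0.012499999999999997, 0.072, 0.06) [324.7 305.9]
```

```bash
for i in 1; do echo '[[-0.0015,0,0,0,0,0],[0,0,0,0,0,0]]' > m.json && python3 shift.py m.json| grep contact; echo '[[-0.0015,0,0,0,0,0],[0,0,0,0,0,0]]' > m.json && python3 shift.py m.json| grep contact; python3 -c "
from h import *
where();im=imaging.camera('wrist')[:,:,::-1];cv2.imwrite('pics/w4.png',im);print([int(im[v,325].mean()) for v in range(292,332,2)])"; done
```

```text
contact_force: [-1.7, -1.3, 1.0]
contact_force: [-5.7, -0.6, 2.4]
base [-0.0162  0.0721] tip 0.0665 F base [-5.56 -1.33] 2.35 5.9667
[95, 25, 27, 13, 158, 145, 145, 141, 145, 131, 133, 127, 119, 122, 163, 239, 247, 246, 249, 26]
```

The force jumped to 5.6 N, so the dish is home. I'll back off, rise, and close the fingers on the way to the rocker.

```bash
echo '[[0.005,0,0,0,0,0],[0.01,0,0,0,0,0],[0.01,0,0,0,0,0],[0,0,-0.025,0,0,0],[0,0,-0.025,0,0,0],[0.01,-0.02,0,0,0,0],[0.01,-0.02,0,0,0,0],[0.01,-0.02,0,0,0,0],[0.01,-0.02,0,0,0,0],[0.01,-0.02,0,0,0,0],[0.01,-0.02,0,0,0,0],[0,0,0,0,0,0]]' > m.json && python3 shift.py m.json 0 20
python3 -c "
from h import *
where();go(-.100,-.05,.078)"
```

```text
time: 7.02
eef_pos: [0.4494, -0.0741, 0.3077]
tcp_rot: [0.062, 0.998, -0.0, -0.001]
contact_force: [0.2, 0.5, -1.0]
width: 0.0007
grasp_force: 0.0
base [-0.1028 -0.05  ] tip 0.1167 F base [0.09 0.54] -1.04 7.0167
tool shift [-0.0029 -0.      0.0387] turn [-0.0003 -0.0012  0.0007] F [ 0.16  0.53 -1.04] t 7.0167
```

```bash
echo '[[-0.0028,0,0.02,0,0,0],[0,0,0.019,0,0,0],[0,0,0,0,0,0]]' > m.json && python3 shift.py m.json|grep -E 'contact|eef'
echo '[[0,0,0.004,0,0,0],[0,0,0.002,0,0,0],[0,0,0,0,0,0]]' > m.json && python3 shift.py m.json|grep -E 'contact|eef'
echo '[[0,0,0.002,0,0,0],[0,0,0.001,0,0,0],[0,0,0,0,0,0]]' > m.json && python3 shift.py m.json|grep -E 'contact|eef'
```

```text
eef_pos: [0.4536, -0.0722, 0.2667]
contact_force: [-1.5, -0.3, 0.3]
eef_pos: [0.4547, -0.0725, 0.2631]
contact_force: [-0.9, 0.1, 0.6]
eef_pos: [0.4548, -0.0727, 0.26]
contact_force: [-0.5, -1.0, 0.1]
```

```bash
echo '[[0,0,0.001,0,0,0],[0,0,0.001,0,0,0],[0,0,0,0,0,0]]' > m.json && python3 shift.py m.json|grep -E 'contact|eef'
echo '[[0,0,0.001,0,0,0],[0,0,0,0,0,0]]' > m.json && python3 shift.py m.json|grep -E 'contact|eef'
python3 -c "
from h import *
where()"
```

```text
eef_pos: [0.4548, -0.0728, 0.2579]
contact_force: [-3.2, 1.9, 10.2]
eef_pos: [0.4548, -0.0728, 0.2574]
contact_force: [-7.2, 1.0, 27.6]
base [-0.0977 -0.048 ] tip 0.0664 F base [-7.24  0.11] 27.63 8.1833
```

```bash
echo '[[0,0,-0.01,0,0,0],[0,0,-0.02,0,0,0],[0,0,-0.02,0,0,0],[0.02,0,0,0,0,0],[0.02,0,0,0,0,0],[0.01,0,-0.03,0,0,0],[0,0,-0.03,0,0,0],[0,0,0,0,0,0]]' > m.json && python3 shift.py m.json|grep -E 'contact|eef'
python3 - <<'E'
from h import *
where();im=imaging.camera('wrist')[:,:,::-1].copy();t=imaging.camera('top')[155:295,230:415,::-1]
cv2.imwrite('pics/m.png',np.hstack([im[150:450,:400],cv2.resize(t,(396,300),interpolation=2)]))
E
```

```text
eef_pos: [0.4057, -0.0669, 0.3708]
contact_force: [1.6, -0.7, 1.1]
base [-0.1471 -0.0483] tip 0.1798 F base [ 1.7  -0.49] 1.09 8.85
```

View pics/m.png

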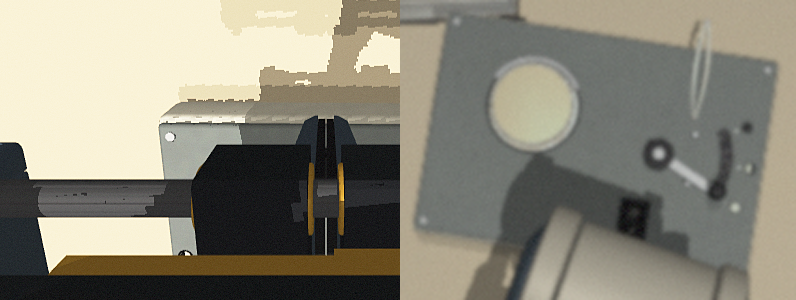

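The dish sits concentric in the window and horseshoe (view right, at (534,104)). The rocker is shadowed, so I'll check it later. Next is the lever.

```bash
python3 -c "
from h import *
go(-.078,-.134,.077)"
```

```text
tool shift [-0.0688 -0.0859  0.0999] turn [-0.0006  0.0032  0.0022] F [ 0.05  0.88 -0.41] t 8.95
```

```bash
echo '[[-0.023,-0.0286,0,0,0,0],[-0.023,-0.0286,0,0,0,0],[-0.0228,-0.0286,0,0,0,0],[0,0,0.03,0,0,0],[0,0,0.03,0,0,0],[0,0,0.03,0,0,0],[0,0,0.009,0,0,0],[0,0,0,0,0,0],[0,0,0,0,0,0]]' > m.json && python3 shift.py m.json|grep -E 'contact|eef'
python3 -c "
from h import *
where()"
```

```text
eef_pos: [0.4632, -0.1602, 0.2677]
contact_force: [0.1, 0.1, 0.6]
base [-0.0785 -0.1337] tip 0.0767 F base [0.06 0.11] 0.58 9.7
```

```bash
echo '[[-0.008,0,0,0,0,0],[-0.008,0,0,0,0,0],[-0.008,0,0,0,0,0],[-0.006,0,0,0,0,0]]' > m.json && python3 shift.py m.json|grep -E 'contact|eef'
echo '[[-0.006,0,0,0,0,0],[-0.006,0,0,0,0,0],[-0.006,0,0,0,0,0],[-0.006,0,0,0,0,0]]' > m.json && python3 shift.py m.json|grep -E 'contact|eef'
echo '[[-0.006,0,0,0,0,0],[-0.006,0,0,0,0,0],[-0.006,0,0,0,0,0],[0,0,0,0,0,0]]' > m.json && python3 shift.py m.json|grep -E 'contact|eef'
python3 -c "
from h import *
where()"
```

```text
eef_pos: [0.4936, -0.1642, 0.2685]
contact_force: [-11.5, -8.4, 3.4]
eef_pos: [0.5176, -0.1669, 0.2682]
contact_force: [-2.7, -2.8, 0.3]
eef_pos: [0.5359, -0.1691, 0.268]
contact_force: [-0.2, 0.3, 0.2]
base [-0.0052 -0.1336] tip 0.077 F base [-0.23  0.24] 0.17 10.7
```

```bash
echo '[[-0.004,0,0,0,0,0],[-0.004,0,0,0,0,0],[0,0,0,0,0,0]]' > m.json && python3 shift.py m.json|grep -E 'contact|eef'
echo '[[-0.002,0,0,0,0,0],[0,0,0,0,0,0]]' > m.json && python3 shift.py m.json|grep -E 'contact|eef'
echo '[[-0.0015,0,0,0,0,0],[0,0,0,0,0,0]]' > m.json && python3 shift.py m.json|grep -E 'contact|eef'
python3 -c "
from h import *
where()"
```

```text
eef_pos: [0.5432, -0.1701, 0.2678]
contact_force: [0.5, 0.5, -0.4]
eef_pos: [0.5446, -0.1702, 0.2677]
contact_force: [0.5, 0.5, -0.6]
eef_pos: [0.546, -0.1704, 0.2677]
contact_force: [0.2, -0.2, 0.2]
base [ 0.005  -0.1336] tip 0.0767 F base [ 0.27 -0.16] 0.25 11.2833
```

```bash
echo '[[0.01,0,0,0,0,0],[0.02,0,0,0,0,0],[0.02,0,-0.03,0,0,0],[0.03,0.02,-0.02,0,0,0],[0.03,0.02,-0.02,0,0,0],[0.03,0.03,-0.02,0,0,0],[0,0.03,-0.02,0,0,0],[0,0.03,0,0,0,0],[0,0.03,0,0,0,0],[0,0.03,0,0,0,0],[0,0.03,0,0,0,0],[0,0,0,0,0,0]]' > m.json && python3 shift.py m.json|grep -E 'contact|eef'
python3 - <<'E'
from h import *
where();im=imaging.camera('wrist')[:,:,::-1].copy();t=imaging.camera('top')[155:295,230:415,::-1];s=imaging.camera("scene")[:,:,::-1]
cv2.imwrite('pics/s.png',s)
cv2.imwrite('pics/m2.png',np.vstack([np.hstack([im[100:400,:400],cv2.resize(t,(396,300),interpolation=2)]),cv2.resize(s[200:305,260:420],(796,300),interpolation=2)[:, :796]]))
E
```

```text
eef_pos: [0.4359, 0.0648, 0.3755]
contact_force: [0.1, -1.1, 1.3]
base [-0.1333  0.0861] tip 0.1845 F base [ 0.23 -1.12] 1.25 12.2833
```

View pics/m2.png

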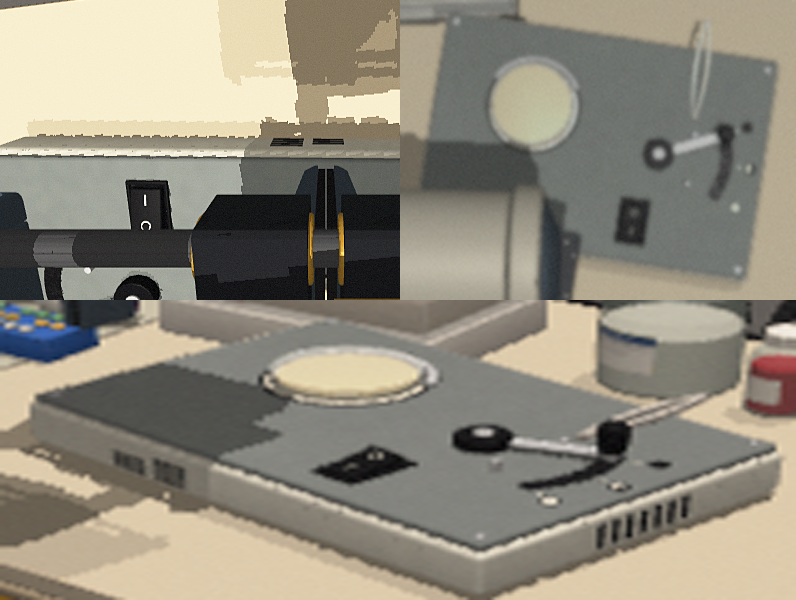

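The lever points to the back end of its slot (knob at (726,131) in the top crop) and the dish is concentric. I'll measure the angle and dish offset, and compare the rocker before and after in the scene view.

```bash
python3 - <<'E'
from h import *
t=imaging.get_calibration("top")
f=lambda x,y:((x-400)*185/396+230-.3,155+y*140/300-.3)
B=lambda uv,z:Q.T@(ray(t,uv,z)-C)
h=B(f(658,154),.075);k=B(f(726,131),.1);d=k-h;print("lever q",.45+np.arctan2(d[0],-d[1]),np.linalg.norm(d),"dish",B(f(534,104),.074))
a=cv2.imread("pics/scene0.png");b=cv2.imread("pics/s.png")
z=lambda i:cv2.resize(i[243:275,312:356],(396,288),interpolation=2)
cv2.imwrite("pics/r.png",np.hstack([z(a),z(b)]))
c=imaging.get_calibration("scene");S=R.from_euler("z",YAW).as_matrix()
for th in(0,.4):
  for e in(-.019,.019):
    zz=.060+.009+(-e if th==0 else e)*.21
    print(th,e,pix(c,[*(C+Q@np.array([-.074+e,-.05])),zz]).round(1), (pix(c,[*(C+Q@np.array([-.074+e,-.05])),zz])-[312,243])*9)
E
```

```text
lever q 0.9107266285147378 0.07204936276578486 dish [0.03063552 0.06980552]
0 -0.019 [327.2 257.5] [136.42882365 130.59999151]
0 0.019 [337.6 254.5] [230.17433117 103.41092957]
0.4 -0.019 [327.2 260.1] [136.57717297 153.66057528]
0.4 0.019 [337.6 252. ] [230.2741204   80.55132054]
```

View pics/r.png

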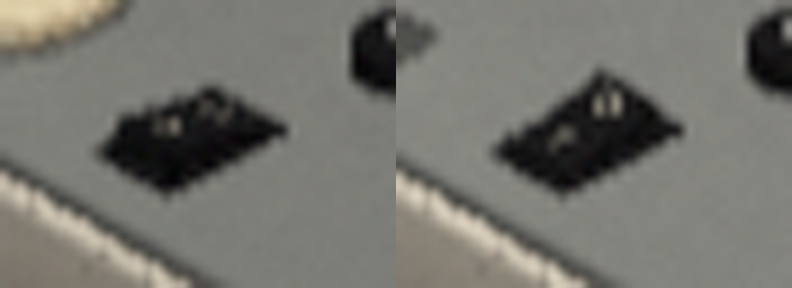

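The rocker has flipped: its far corner rose from (210,85) to (600-396,70), and its near half dropped. The lever and dish also measure right, so I'm handing in.

```bash
python3 -c "
from h import *
print(finish_job())"
```

```text
the job is handed in; nothing more can be done
None
```

I handed the job in after about 12 s of robot time: by the last camera measurements the dish is home in the horseshoe (about 2 mm off the window's centre), the lever is at its second stop (about 0.9 rad), and the rocker looks switched on; the hand-in returned no verdict.

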